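# Push the chocolate mould into the corner of the filling jig

## Task

With your fingertips, gently push the chocolate mould along the bench into the corner of the filling jig, so that its far long side lies flush against the long low fence and its end is up against the stop block. Slide it flat on the bench without lifting or tipping it, leave the ring cutter, beaker and spatula where they are, and finish clear of everything.

Things in the scene. Friction and masses are not known exactly. Their poses are not given: they have to be found in the camera images.
- mould: Loose milky-white polycarbonate chocolate mould with 3 x 5 empty square pockets, open on top: 110 mm along its x, 180 mm along its y, 24 mm high, walls 5 mm thick, about 0.2 to 0.4 kg; smooth and slippery (friction about 0.3 on all it touches): sliding it freely takes about 0.5 to 1.5 N. Lies on the bench between the robot and the fence. Origin: centre of its underside; its x points roughly away from the robot, to the fence.
- fence: Fixed low aluminium bar, 500 mm long, 20 mm high and 40 mm deep, with small bolt heads on top, lying across the bench beyond the mould. Origin: middle of its front face (the one facing the robot and the mould) at bench level; x points into the bar, away from the mould, square to the face; y runs along the bar. Seated against it, the mould's origin is 55 mm in front of the face.
- stop: Fixed aluminium stop block in front of one end of the fence (left or right end: it varies), 100 mm along its x (square to the fence), 30 mm along its y (along the fence), 24 mm high. Its axes are parallel to the fence's; its far end comes within 5 mm of the fence face. Origin: centre of its underside. Seated against it, the mould's origin is 105 mm from the stop's origin along the fence, on the side of the fence's middle.
- cutter: Bystander: loose round stainless ring cutter, 70 mm across, 30 mm high, standing in front of the other end of the fence (the end without the stop). Origin: centre of its underside.
- beaker: Bystander: loose white plastic beaker, 90 mm across at the rim, 120 mm high, off to one side. Origin: centre of its underside.
- spatula: Bystander: loose spatula, 240 mm long, lying flat along its own x, off to the other side from the beaker. Origin: near the middle of its length, on its underside.
There are look-alikes about, which are no part of the job. Of the things like the mould, leave any that is brown; of the rest the larger one is meant.

How it is judged (in metres and radians):
At the end, for the whole second after the job is handed in: The mould lies flat and at rest on the bench, its long side within 4 mm of and within 2 degrees (0.035 rad) of parallel to the fence's front face, and its end within 4 mm of the inner face of the stop block (x of mould in the frame of fence between -0.059 and -0.05 m and angle between the y axis of mould and the y axis of fence, either way round below 0.035 rad and (y of mould in the frame of stop between 0.1 and 0.109 m or y of mould in the frame of stop between -0.109 and -0.1 m) and y of mould in the frame of fence between -0.14 and 0.14 m and height (world z) of mould below 0.004 m and angle between mould's own z axis and vertical below 0.03 rad and linear speed of mould below 0.01 m/s); the robot touches nothing.
It fails at once if the mould is lifted more than 8 mm or tipped more than 7 degrees (0.12 rad) (height (world z) of mould above 0.008 m or angle between mould's own z axis and vertical above 0.12 rad).
It fails at once if the mould is rammed or squeezed: more than 60 N between fingers and mould (contact force between the fingers and mould above 60 N).
It fails at once if the ring cutter, beaker or spatula is moved more than 20 mm or tipped (distance of any of cutter, beaker, spatula from where it was at the start of the episode above 0.02 m or angle between any of cutter, beaker, spatula's own z axis and vertical above 0.3 rad).
It also fails if it takes over 51 s, if anything falls off the work surface, if the arm or the gripper's body presses on something with over 40 N, if the wrist force passes 120 N, or if a joint passes its speed limit or range.

## Robot

A 6-joint arm with a two-finger parallel gripper is mounted at the origin on the work surface. World frame = base frame: x ahead of the robot, y to its left, z up, the work surface at z = 0. Lengths are in mm, angles in rad, forces in N, time in s.
With the tool pointing down it reaches from about 400 to 925 mm from the base axis. Payload 12.5 kg.
Tool frame: the origin (TCP) lies at the centre of the arm's flange, where the gripper is bolted on; the fingertips stand 190 mm ahead of it and the grasp point (between the pads) lies 171 mm ahead of it; z points along the fingers, y is the line along which they close (so a half turn about z gives the same grasp; the last joint's range is limited). The gripper opens to 95 mm and grips with 3 to 60 N. Pads are 20 mm wide; open, the fingers measure 119 mm over their backs; the gripper's body (75 mm by 180 mm) begins 59 mm behind the grasp point.
Start: joints at [1.098, 0.491, 1.559, -0, 1.092, -0.106], TCP at [224.12, 583.434, 404.761] pointing down, gripper open.
Joint ranges: [-3.1, 3.1], [-0.84, 2.19], [0.05, 2.79], [-1.13, 4.28], [0.06, 2.93], [-2.69, 2.69]. Speed limits (rad/s): [2.22, 2.22, 2.79, 3.14, 3.14, 3.14].

## Interface

Orientations are given as [roll, pitch, yaw] about the fixed x, y, z axes, in that order (R = Rz(yaw) Ry(pitch) Rx(roll)).
In Python, from cell import env, read_camera, search_frame, cut_out gives the robot as it stands. The module is installed in compiled form; this text tells all that it offers.
- The arm moves only by the tool move_arm, never from a script. Its argument "commands" is a list of rows, each a list of 3 entries, a list of its own where there are three numbers: the shift along the world's x, y, z normalised to -1 to 1, where 1 is 0.03 m, then the turn about the world's z normalised to -1 to 1, where 1 is 0.08 rad, then the opening, from -1 (shut) to 1 (fully open), so that 0 is half open. A call has 1 to 20 rows; each row shifts and turns the commanded pose from where the row before left it; what a row does not reach is not made up. A row lasts 1/12 s, in which the tool goes at most 41.7 mm and 7.16 degrees, less where a joint would pass 70% of its speed; a pose out of reach is approached as far as the arm can. A call with a number of a shift or a turn outside -1 to 1 is refused whole. A call with a gripper value outside its range is refused whole. The fingers move at their own pace and stop on an object; the grip force is fixed at half the most. Time passes only in rows, so rows that do not move let the fingers close. It gives the time, the measured TCP pose, the force, the opening and the grip force at its end, in the units of the state.
- env.state(): the state, without advancing time (a new reading comes with each control period).
- read_camera(name): name is "scene" or "top" or "wrist"; returns a dict with "image" (420x560x3 uint8, red, green, blue), "fx", "fy", "cx", "cy" (pixels), "D" ([k1, k2, p1, p2, k3] as OpenCV has them; the pictures are not rectified), "rvec" (rotation vector, rad) and "tvec" (3), from world to camera coordinates, as OpenCV has them. Camera axes: x right, y down, z forward; pixel columns grow to the right and rows downward; lengths in mm; the calibration is good to about 2 mm. A picture is of the moment at which its call begins. There is no depth.
- env.job_done(): hands the job in; it is judged then, once.
Trained networks look in a picture, given as the dict that the camera call returned (one of the last four; its "shot" number tells which), for a name from the list of things; names that differ only in an ending like _2 or _b are one class to them, and where a whole thing is asked for, a point or a joint stands for the part that bears it (a point fixed in the world has none). Each returns a list of dicts, best first, with "confidence" (0 to 1); they miss things now and then, are a little off and sometimes report something else, mostly with a low value. They report only what shows in the picture. A call takes as long as a camera call. They do not tell look-alikes from the thing itself.
- search_frame(thing, picture): "at" ([column, row] in pixels, amid what is visible of it).
- cut_out(thing, picture): "region" (420x560 bool, what is visible of it) and "at" ([column, row] in pixels, amid what is visible of it).
The state is a dict: "t": time; "joints": joint angles; "qvel": joint speeds; "tau": joint torques, N m; "eef_pos": TCP position; "tcp_rot": TCP orientation; "ft_force": force on the tool from outside, world axes, zero at the start; "moment": the same for the moment, N m; "opening": opening from 0.0 (shut) to 1.0 (fully open); "grip_force": force on a finger pad.
Only numpy, scipy, OpenCV 4.12 (cv2) and the standard library are available. Lean on these libraries where they do the work, as an engineer would, in place of code of your own. Each camera call takes 0.05 s, during which the arm holds its last target. There are 200 camera calls.

## Working session

There is one attempt and no reset: what is moved stays moved. The work goes in short steps, Python scripts to look and compute and a tool call to move; the robot and the scene stay as the last step left them, time stands still between calls to the robot, and variables do not carry over. Pictures are saved under pics/ and viewed, at most 10 in all, crops included, and the job is handed in when it is done.

Besides the shell and the picture viewer there is one more tool, called after "Call:" as a command line: name --argument value ..., lists and objects as JSON in quotes. move_arm: Moves the arm, as the interface text tells. Its arguments: {"type":"object","properties":{"commands":{"type":"array","items":{"type":"array"}}},"required":["commands"]}

```bash
mkdir -p pics
cat > h.py <<'E'
import numpy as np, cv2
from cell import env, read_camera, search_frame, cut_out
def ray(p,uv,z=0.):
    uv=np.asarray(uv,float).reshape(-1,1,2)
    K=np.array([[p['fx'],0,p['cx']],[0,p['fy'],p['cy']],[0,0,1]])
    n=cv2.undistortPoints(uv,K,np.array(p['D'],float)).reshape(-1,2)
    R=cv2.Rodrigues(np.array(p['rvec'],float))[0];t=np.array(p['tvec'],float).ravel()
    c=-R.T@t; d=np.c_[n,np.ones(len(n))]@R
    return c+d*((z-c[2])/d[:,2])[:,None]
def rect(p,reg,z):
    cs=max(cv2.findContours(reg.astype(np.uint8),0,1)[0],key=cv2.contourArea)
    w=ray(p,cs.reshape(-1,2),z)[:,:2].astype(np.float32)
    r=cv2.minAreaRect(w); return np.round(r[0],1),np.round(r[1],1),round(r[2],2),np.round(cv2.boxPoints(r)).tolist()
E
python3 - <<'E'
from h import *
print(env.state()['t'])
H=dict(mould=24,fence=20,stop=24,cutter=30,beaker=120,spatula=3)
for c in ("top","scene"):
    p=read_camera(c); cv2.imwrite(f'pics/{c}0.png',p['image'][:,:,::-1])
    for n,h in H.items():
        for o in cut_out(n,p):
            if o['confidence']>.3: print(c,n,round(o['confidence'],2),np.round(o['at']),o['region'].sum(),*(rect(p,o['region'],h)))
print(env.state()['t'],env.state()['tcp_rot'])
E
```

```text
0.0
top mould 0.82 [281. 195.] 2147 [541.9  13.1] [111.  179.7] 4.98 [[479.0, 98.0], [494.0, -81.0], [605.0, -72.0], [589.0, 107.0]]
top mould 0.68 [202. 245.] 2191 [386.4 243.2] [180.5 113.4] 43.41 [[282.0, 222.0], [360.0, 140.0], [491.0, 264.0], [413.0, 346.0]]
top mould 0.55 [296. 256.] 1027 [344.9 -29.1] [ 78.  122.3] 47.6 [[273.0, -17.0], [364.0, -99.0], [416.0, -42.0], [326.0, 41.0]]
top fence 0.62 [277. 144.] 2352 [684.2  17.6] [ 48.9 503.7] 6.81 [[630.0, 265.0], [690.0, -235.0], [738.0, -230.0], [679.0, 271.0]]
top fence 0.49 [281. 191.] 2186 [542.2  13.2] [111.8 180.6] 5.35 [[478.0, 98.0], [495.0, -82.0], [606.0, -71.0], [589.0, 108.0]]
top fence 0.39 [432. 206.] 904 [ 503.3 -447.4] [115.5  89.2] 88.58 [[457.0, -504.0], [546.0, -506.0], [549.0, -391.0], [460.0, -389.0]]
top stop 0.58 [209. 180.] 326 [586.  228.1] [98.7 31.9] 6.21 [[535.0, 239.0], [539.0, 207.0], [637.0, 218.0], [633.0, 249.0]]
top cutter 0.59 [358. 156.] 127 [ 649.  -222.1] [66.7 29.8] 42.35 [[614.0, -234.0], [634.0, -256.0], [684.0, -211.0], [664.0, -189.0]]
top beaker 0.84 [429. 204.] 937 [ 495.6 -414.4] [
[... 777 characters left out ...]
 291.] 319 [ 630.3 -189.4] [64.6 31.1] 26.68 [[594.0, -190.0], [608.0, -218.0], [666.0, -189.0], [652.0, -161.0]]
scene stop 0.76 [352. 167.] 486 [590.9 215.4] [105.   51.9] 5.73 [[536.0, 236.0], [541.0, 184.0], [646.0, 195.0], [641.0, 246.0]]
scene cutter 0.55 [286. 288.] 328 [ 630.7 -196.6] [67.  33.9] 33.7 [[593.0, -201.0], [612.0, -229.0], [668.0, -192.0], [649.0, -164.0]]
scene beaker 0.84 [161. 332.] 2423 [ 510.4 -435.3] [ 87.7 119.7] 57.6 [[436.0, -440.0], [537.0, -504.0], [584.0, -430.0], [483.0, -366.0]]
scene spatula 0.82 [370. 135.] 724 [578.4 413.6] [72.6 96.9] 85.8 [[527.0, 381.0], [624.0, 374.0], [629.0, 446.0], [533.0, 453.0]]
0.7 [3.14149179e+00 4.12753670e-06 2.77481923e+00]
```

```bash
cd pics; python3 -c "
import cv2
a=cv2.imread('top0.png')[100:310,110:470];cv2.imwrite('top0c.png',cv2.resize(a,None,fx=2.2,fy=2.2,interpolation=2))"
```

```text
(no output)
```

View pics/top0c.png

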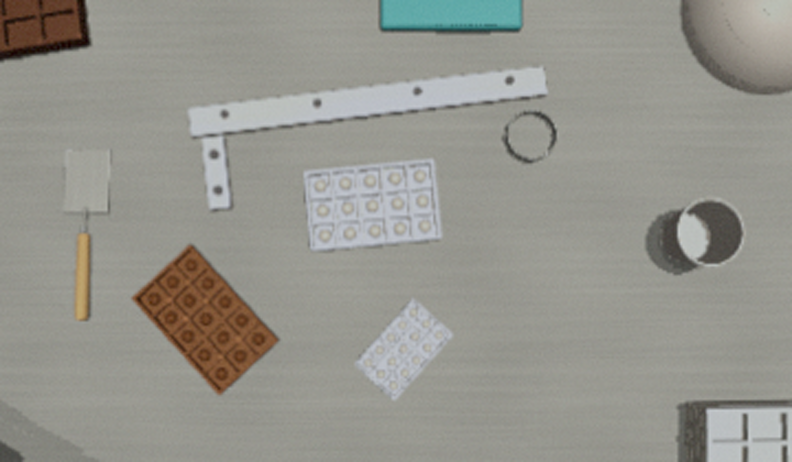

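View pics/scene0.png

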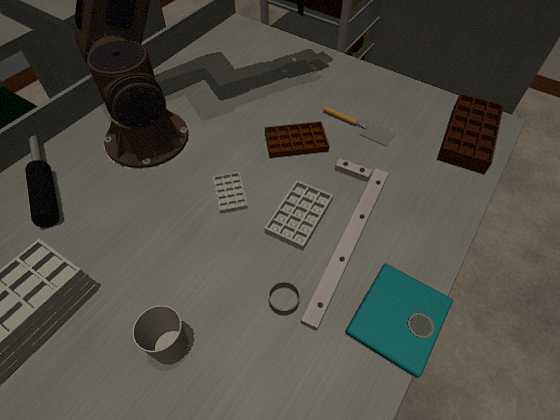

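The top crop shows the large white mould at about crop (372,205), the fence beyond it and the stop at the left end (crop 217,175). The cutter is at the right (530,137), and the small white and brown look-alikes sit nearer the robot. The scene view agrees. The fence is turned about 6.7°. The mould must go about 72 mm toward the fence and about 103 mm left. I'll push it most of the way left first, then onto the fence, then up to the stop.

Call:
move_arm --commands '[[[0.4,-0.9,0],-0.54,0],[[0.4,-0.9,0],-0.54,0],[[0.4,-0.9,0],-0.54,0],[[0.4,-0.9,0],-0.54,0],[[0.4,-0.9,0],-0.54,0],[[0.4,-0.9,0],-0.54,0],[[0.4,-0.9,0],-0.54,0],[[0.4,-0.9,0],-0.54,0],[[0.4,-0.9,0],-0.54,0],[[0.4,-0.9,0],-0.54,0],[[0.4,-0.9,0],-0.54,0],[[0.4,-0.9,0],-0.54,0],[[0.4,-0.9,0],-0.54,0],[[0.4,-0.9,0],-0.54,0],[[0.4,-0.9,0],-0.54,0],[[0.4,-0.9,0],-0.54,0],[[0.4,-0.9,0],-0.54,0],[[0.4,-0.9,0],-0.54,0],[[0.4,-0.9,0],-0.54,0],[[0.4,-0.9,0],-0.54,0]]'

```text
t: 2.37
eef_pos: [464.5, 41.9, 405.0]
tcp_rot: [3.141, 0.0, 1.908]
ft_force: [0.2, 0.8, 0.1]
opening: 0.5
grip_force: 0.0
```

Call:
move_arm --commands '[[[0.5,-0.85,0],-0.47,0],[[0.5,-0.85,0],-0.47,0],[[0.5,-0.85,0],-0.47,0],[[0.5,-0.85,0],-0.47,0],[[0.5,-0.85,0],-0.47,0],[[0.5,-0.85,0],-0.47,0],[[0,0,-0.8],0,0],[[0,0,-0.8],0,0],[[0,0,-0.8],0,0],[[0,0,-0.8],0,0],[[0,0,0],0,0],[[0,0,0],0,0]]'

```text
t: 3.37
eef_pos: [554.2, -109.6, 308.4]
tcp_rot: [-3.14, -0.001, 1.685]
ft_force: [0.5, -0.2, 0.2]
opening: 0.498
grip_force: 0.0
```

Call:
move_arm --commands '[[[0,0,-0.8],0,0],[[0,0,-0.8],0,0],[[0,0,-0.8],0,0],[[0,0,-0.8],0,0],[[0,0,-0.48],0,0],[[0,0,0],0,0],[[-0.02,0.166,0],0,0],[[-0.02,0.166,0],0,0],[[-0.02,0.166,0],0,0],[[-0.02,0.166,0],0,0],[[-0.02,0.166,0],0,0],[[-0.02,0.166,0],0,0],[[-0.02,0.166,0],0,0],[[-0.02,0.166,0],0,0],[[-0.02,0.166,0],0,0],[[-0.02,0.166,0],0,0],[[0,0,0],0,0]]'

```text
t: 4.78
eef_pos: [547.9, -58.9, 198.3]
tcp_rot: [-3.141, -0.0, 1.686]
ft_force: [-0.7, 0.0, 0.7]
opening: 0.498
grip_force: 0.0
```

```bash
cat > look.py <<'E'
from h import *
import sys
a=np.deg2rad(6.7);u=np.array([np.cos(a),np.sin(a)]);v=np.array([-u[1],u[0]])
s=env.state();e=s['eef_pos'];print('t',s['t'],'tcp u,v',np.round([e[:2]@u,e[:2]@v],1))
for c in ("top","scene"):
    p=read_camera(c); cv2.imwrite(f'pics/{c}{sys.argv[1]}.png',p['image'][:,:,::-1])
    for o in cut_out('mould',p):
        r=rect(p,o['region'],24)
        if o['confidence']>.3 and r[0][0]>470: print(c,round(o['confidence'],2),*r,'u,v',np.round([r[0]@u,r[0]@v],1))
E
python3 look.py 1
```

```text
t 4.7833 tcp u,v [ 537.3 -122.4]
top 0.73 [533.3  70. ] [110.7 128.9] 6.35 [[471.0, 128.0], [485.0, -0.0], [595.0, 12.0], [581.0, 140.0]] u,v [537.8   7.3]
scene 0.9 [551.6  88.6] [83.2 96.5] 10.98 [[502.0, 128.0], [520.0, 33.0], [602.0, 49.0], [583.0, 144.0]] u,v [558.2  23.6]
```

Call:
move_arm --commands '[[[-0.02,0.16,0],0,0],[[-0.02,0.16,0],0,0],[[-0.02,0.16,0],0,0],[[-0.02,0.16,0],0,0],[[-0.02,0.16,0],0,0],[[-0.02,0.16,0],0,0],[[-0.02,0.16,0],0,0],[[-0.02,0.16,0],0,0],[[-0.02,0.16,0],0,0],[[-0.02,0.16,0],0,0],[[-0.02,0.16,0],0,0],[[-0.02,0.16,0],0,0],[[0,0,0],0,0],[[0.04,-0.33,0],0,0],[[0.04,-0.33,0],0,0],[[0,0,0.6],0,0],[[0,0,0.6],0,0],[[0,0,0.8],0,0],[[0,0,0.8],0,0],[[0,0,0],0,0]]'

```text
t: 6.65
eef_pos: [544.0, -23.3, 286.2]
tcp_rot: [3.136, 0.002, 1.684]
ft_force: [0.6, 0.5, 1.2]
opening: 0.502
grip_force: 0.0
```

```bash
python3 look.py 2
python3 - <<'E'
import cv2
a=cv2.imread('pics/top2.png')[100:310,110:470];cv2.imwrite('pics/top2c.png',cv2.resize(a,None,fx=2.2,fy=2.2,interpolation=2))
E
```

```text
t 6.65 tcp u,v [537.6 -86.6]
top 0.79 [526.9 123.1] [112.6 138. ] 6.69 [[463.0, 185.0], [479.0, 48.0], [591.0, 61.0], [575.0, 198.0]] u,v [537.7  60.8]
scene 0.89 [535.2  92. ] [108.7 195.1] 5.46 [[472.0, 184.0], [490.0, -10.0], [599.0, 0.0], [580.0, 194.0]] u,v [542.3  28.9]
```

View pics/top2c.png

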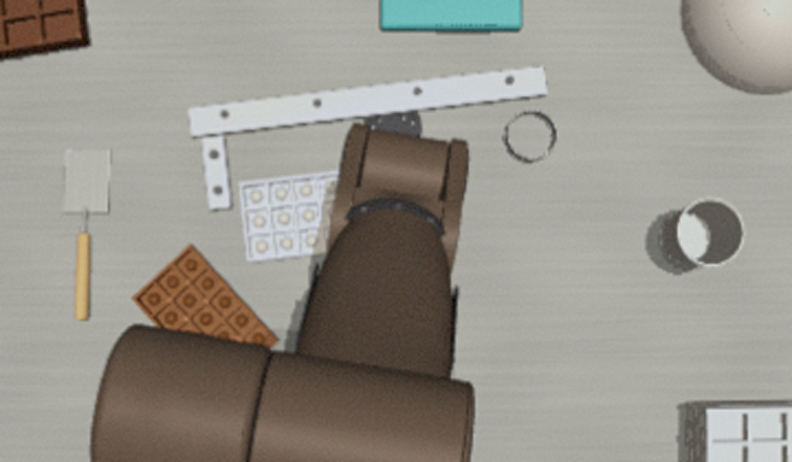

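The mould is parallel to the fence, with its left end at crop x≈242 and the stop face at ≈228, a gap of about 13 mm. Next I'll turn the gripper, open it wide and push with both fingertips square to the fence.

Call:
move_arm --commands '[[[-0.18,0.19,0],0.985,1],[[-0.18,0.19,0],0.985,1],[[-0.18,0.19,0],0.985,1],[[-0.18,0.19,0],0.985,1],[[-0.18,0.19,0],0.985,1],[[-0.18,0.19,0],0.985,1],[[-0.18,0.19,0],0.985,1],[[-0.18,0.19,0],0.985,1],[[-0.18,0.19,0],0.985,1],[[-0.18,0.19,0],0.985,1],[[-0.18,0.19,0],0.985,1],[[-0.18,0.19,0],0.985,1],[[-0.18,0.19,0],0.985,1],[[-0.18,0.19,0],0.985,1],[[-0.18,0.19,0],0.985,1],[[-0.18,0.19,0],0.985,1],[[-0.18,0.19,0],0.985,1],[[-0.18,0.19,0],0.985,1],[[-0.18,0.19,0],0.985,1],[[-0.18,0.19,0],0.985,1]]'

```text
t: 8.52
eef_pos: [435.0, 92.1, 281.3]
tcp_rot: [3.141, -0.002, -3.018]
ft_force: [-0.1, 0.7, 0.4]
opening: 1.001
grip_force: 0.0
```

Call:
move_arm --commands '[[[0,0,0],0,1],[[0,0,-0.6],0,1],[[0,0,0],0,1],[[0,0,0],0,1]]'

```text
t: 8.85
eef_pos: [435.5, 91.7, 263.6]
tcp_rot: [3.141, -0.003, -3.024]
ft_force: [0.8, 0.9, -0.5]
opening: 1.003
grip_force: 0.0
```

```bash
python3 look.py 3
```

```text
t 8.85 tcp u,v [443.2  40.3]
top 0.78 [532.7 103.2] [104.7 181.8] 5.48 [[472.0, 189.0], [489.0, 8.0], [593.0, 18.0], [576.0, 199.0]] u,v [541.1  40.3]
scene 0.92 [532.6  90.6] [114.3 191.6] 7.1 [[464.0, 179.0], [488.0, -11.0], [601.0, 3.0], [577.0, 193.0]] u,v [539.5  27.8]
```

Call:
move_arm --commands '[[[0,0,-0.73],0,1],[[0,0,-0.73],0,1],[[0,0,-0.73],0,1],[[0.166,0.019,0],0,1],[[0.166,0.019,0],0,1],[[0.166,0.019,0],0,1],[[0.166,0.019,0],0,1],[[0.166,0.019,0],0,1],[[0.166,0.019,0],0,1],[[0.166,0.019,0],0,1],[[0.166,0.019,0],0,1],[[0.166,0.019,0],0,1],[[0.166,0.019,0],0,1],[[0.166,0.019,0],0,1],[[0.166,0.019,0],0,1],[[0.166,0.019,0],0,1],[[0.166,0.019,0],0,1],[[0.166,0.019,0],0,1],[[0.166,0.019,0],0,1],[[0,0,0],0,1]]'

```text
t: 10.72
eef_pos: [516.0, 101.2, 198.7]
tcp_rot: [3.142, 0.001, -3.022]
ft_force: [-0.1, 0.4, -0.0]
opening: 1.003
grip_force: 0.0
```

```bash
python3 look.py 4
```

```text
t 10.7167 tcp u,v [524.3  40.3]
top 0.97 [600.8 110.8] [ 75.7 180.4] 6.11 [[554.0, 196.0], [573.0, 17.0], [648.0, 25.0], [629.0, 205.0]] u,v [609.6  39.9]
scene 0.73 [586.2  98.5] [116.  198.1] 5.95 [[518.0, 191.0], [539.0, -6.0], [654.0, 6.0], [634.0, 203.0]] u,v [593.7  29.4]
```

Call:
move_arm --commands '[[[0.1,0.012,0],0,1],[[0.1,0.012,0],0,1],[[0.1,0.012,0],0,1],[[0.1,0.012,0],0,1],[[0.1,0.012,0],0,1],[[0,0,0],0,1]]'

```text
t: 11.42
eef_pos: [530.6, 103.0, 198.7]
tcp_rot: [3.142, 0.001, -3.022]
ft_force: [0.1, -0.2, 0.1]
opening: 1.001
grip_force: 0.0
```

Call:
move_arm --commands '[[[0.033,0.004,0],0,1],[[0.033,0.004,0],0,1],[[0,0,0],0,1]]'

```text
t: 11.67
eef_pos: [532.1, 103.2, 198.7]
tcp_rot: [3.142, 0.0, -3.022]
ft_force: [-0.3, 0.3, -0.3]
opening: 1.002
grip_force: 0.0
```

Call:
move_arm --commands '[[[0.033,0.004,0],0,1],[[0,0,0],0,1]]'

```text
t: 11.83
eef_pos: [533.1, 103.3, 198.7]
tcp_rot: [3.142, 0.0, -3.022]
ft_force: [0.3, -0.7, -0.4]
opening: 0.997
grip_force: 0.0
```

Call:
move_arm --commands '[[[0.033,0.004,0],0,1],[[0,0,0],0,1]]'

```text
t: 12.0
eef_pos: [534.1, 103.4, 198.7]
tcp_rot: [3.141, 0.0, -3.022]
ft_force: [0.1, 0.6, -0.2]
opening: 0.998
grip_force: 0.0
```

Call:
move_arm --commands '[[[0.02,0.002,0],0,1],[[0,0,0],0,1]]'

```text
t: 12.17
eef_pos: [534.6, 103.5, 198.7]
tcp_rot: [3.142, 0.0, -3.022]
ft_force: [0.5, 0.2, 0.5]
opening: 0.999
grip_force: 0.2
```

Call:
move_arm --commands '[[[0.02,0.002,0],0,1],[[0,0,0],0,1]]'

```text
t: 12.33
eef_pos: [535.2, 103.6, 198.7]
tcp_rot: [3.141, -0.0, -3.022]
ft_force: [-0.7, -0.1, 0.5]
opening: 1.0
grip_force: 0.6
```

Call:
move_arm --commands '[[[0.02,0.002,0],0,1],[[0,0,0],0,1]]'

```text
t: 12.5
eef_pos: [535.4, 103.6, 198.6]
tcp_rot: [3.141, -0.001, -3.022]
ft_force: [-4.4, -0.8, 2.0]
opening: 1.003
grip_force: 2.1
```

```bash
python3 look.py 5
python3 - <<'E'
import cv2
a=cv2.imread('pics/top5.png')[120:260,170:370];b=cv2.imread('pics/scene5.png')[140:340,230:430]
cv2.imwrite('pics/top5c.png',cv2.resize(a,None,fx=4,fy=4,interpolation=2))
E
```

```text
t 12.5 tcp u,v [543.9  40.4]
top 0.71 [630.4 112.4] [182.8  70.5] 89.74 [[595.0, 21.0], [665.0, 21.0], [666.0, 204.0], [596.0, 204.0]] u,v [639.2  38.1]
scene 0.83 [602.9 100.8] [111.4 198. ] 6.48 [[536.0, 193.0], [559.0, -4.0], [669.0, 9.0], [647.0, 205.0]] u,v [610.5  29.8]
```

View pics/top5c.png

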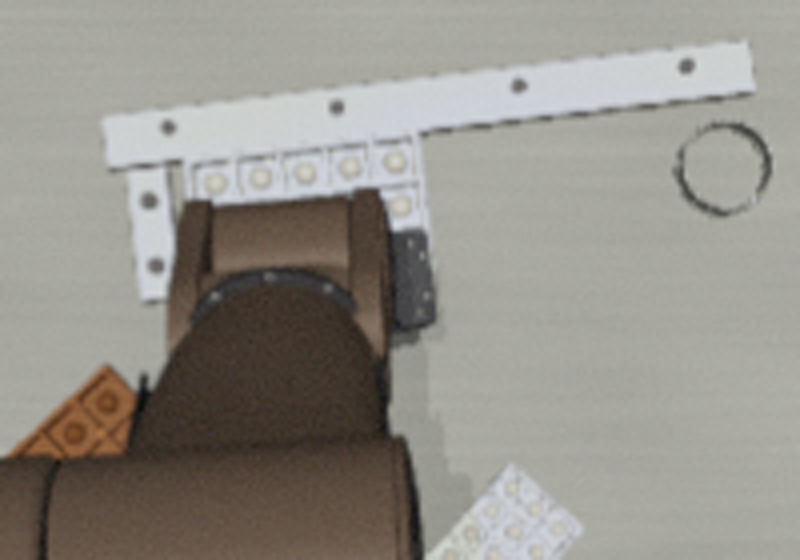

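The mould's far side now touches the fence along its whole length (about 5 N felt), and a gap of about 13 mm to the stop remains at crop x≈175–187. I'll press a touch more, back off and go round to the right end.

Call:
move_arm --commands '[[[0.015,0.002,0],0,1],[[0,0,0],0,1],[[0,0,0],0,1]]'

```text
t: 12.95
eef_pos: [535.6, 103.7, 198.5]
tcp_rot: [3.141, -0.002, -3.022]
ft_force: [-6.9, 0.6, 3.2]
opening: 1.0
grip_force: 3.4
```

Call:
move_arm --commands '[[[-0.2,-0.023,0],0,1],[[-0.4,-0.047,0],0,1],[[-0.4,-0.047,0],0,1],[[0,0,0.6],0,1],[[0,0,0.8],0,1],[[0,0,0.8],0,1],[[0,0,0.7],0,1]]'

```text
t: 13.53
eef_pos: [506.3, 100.1, 287.1]
tcp_rot: [-3.141, 0.002, -3.022]
ft_force: [0.2, 0.1, 0.3]
opening: 1.003
grip_force: 0.0
```

Call:
move_arm --commands '[[[0.178,-0.196,0],-0.983,0],[[0.178,-0.196,0],-0.983,0],[[0.178,-0.196,0],-0.983,0],[[0.178,-0.196,0],-0.983,0],[[0.178,-0.196,0],-0.983,0],[[0.178,-0.196,0],-0.983,0],[[0.178,-0.196,0],-0.983,0],[[0.178,-0.196,0],-0.983,0],[[0.178,-0.196,0],-0.983,0],[[0.178,-0.196,0],-0.983,0],[[0.178,-0.196,0],-0.983,0],[[0.178,-0.196,0],-0.983,0],[[0.178,-0.196,0],-0.983,0],[[0.178,-0.196,0],-0.983,0],[[0.178,-0.196,0],-0.983,0],[[0.178,-0.196,0],-0.983,0],[[0.178,-0.196,0],-0.983,0],[[0.178,-0.196,0],-0.983,0],[[0.178,-0.196,0],-0.983,0],[[0.178,-0.196,0],-0.983,0]]'

```text
t: 15.2
eef_pos: [613.4, -17.8, 285.7]
tcp_rot: [3.14, 0.001, 1.685]
ft_force: [0.2, 0.2, -0.0]
opening: 0.498
grip_force: 0.0
```

Call:
move_arm --commands '[[[0,0,0],0,0],[[0,0,0],0,0],[[0,0,0],0,0]]'

```text
t: 15.45
eef_pos: [612.8, -17.2, 285.6]
tcp_rot: [3.141, 0.0, 1.691]
ft_force: [-0.1, 0.1, 0.6]
opening: 0.5
grip_force: 0.0
```

```bash
python3 look.py 6
```

```text
t 15.45 tcp u,v [606.6 -88.6]
top 0.57 [595.8 134.7] [111.4 135.8] 6.31 [[533.0, 196.0], [548.0, 61.0], [659.0, 73.0], [644.0, 208.0]] u,v [607.4  64.3]
scene 0.79 [611.6  37. ] [110.8  70.5] 6.52 [[553.0, 66.0], [561.0, -4.0], [671.0, 8.0], [663.0, 78.0]] u,v [611.7 -34.6]
```

Call:
move_arm --commands '[[[0,0,-0.73],0,0],[[0,0,-0.73],0,0],[[0,0,-0.73],0,0],[[0,0,-0.73],0,0],[[0,0,0],0,0],[[-0.02,0.166,0],0,0],[[-0.02,0.166,0],0,0],[[-0.02,0.166,0],0,0],[[-0.02,0.166,0],0,0],[[-0.012,0.1,0],0,0],[[-0.012,0.1,0],0,0],[[-0.012,0.1,0],0,0],[[-0.012,0.1,0],0,0],[[0,0,0],0,0]]'

```text
t: 16.82
eef_pos: [609.1, 15.0, 198.1]
tcp_rot: [3.142, -0.0, 1.689]
ft_force: [0.5, 0.3, -0.3]
opening: 0.497
grip_force: 0.0
```

Call:
move_arm --commands '[[[-0.004,0.033,0],0,0],[[-0.004,0.033,0],0,0],[[-0.004,0.033,0],0,0],[[0,0,0],0,0]]'

```text
t: 17.15
eef_pos: [608.8, 17.5, 198.0]
tcp_rot: [3.142, -0.0, 1.688]
ft_force: [0.4, 0.5, -0.0]
opening: 0.503
grip_force: 0.0
```

Call:
move_arm --commands '[[[-0.004,0.033,0],0,0],[[0,0,0],0,0]]'

```text
t: 17.32
eef_pos: [608.7, 18.5, 198.0]
tcp_rot: [3.142, -0.0, 1.688]
ft_force: [-0.1, 0.2, -0.8]
opening: 0.501
grip_force: 0.0
```

```bash
python3 look.py 7
```

```text
t 17.3167 tcp u,v [606.7 -52.6]
top 0.97 [593.9 157.1] [109.  108.4] 6.81 [[533.0, 204.0], [546.0, 97.0], [654.0, 110.0], [642.0, 217.0]] u,v [608.2  86.7]
```

Call:
move_arm --commands '[[[-0.004,0.033,0],0,0],[[0,0,0],0,0]]'

```text
t: 17.68
eef_pos: [608.5, 19.5, 198.0]
tcp_rot: [-3.142, -0.0, 1.688]
ft_force: [0.3, -0.5, -0.8]
opening: 0.5
grip_force: 0.0
```

Call:
move_arm --commands '[[[-0.003,0.02,0],0,0],[[0,0,0],0,0]]'

```text
t: 17.85
eef_pos: [608.5, 20.1, 198.1]
tcp_rot: [3.142, -0.0, 1.688]
ft_force: [0.7, -0.1, 0.9]
opening: 0.504
grip_force: 0.0
```

Call:
move_arm --commands '[[[-0.003,0.02,0],0,0],[[0,0,0],0,0]]'

```text
t: 18.02
eef_pos: [608.4, 20.7, 198.0]
tcp_rot: [3.142, -0.0, 1.688]
ft_force: [0.1, 0.1, 0.1]
opening: 0.5
grip_force: 0.0
```

Call:
move_arm --commands '[[[-0.003,0.02,0],0,0],[[0,0,0],0,0]]'

```text
t: 18.18
eef_pos: [608.3, 21.3, 198.0]
tcp_rot: [3.142, -0.0, 1.688]
ft_force: [-0.3, 0.1, 1.3]
opening: 0.499
grip_force: 0.0
```

Call:
move_arm --commands '[[[-0.003,0.02,0],0,0],[[0,0,0],0,0]]'

```text
t: 18.35
eef_pos: [608.2, 21.8, 198.1]
tcp_rot: [3.142, 0.0, 1.688]
ft_force: [-0.4, -0.4, -0.5]
opening: 0.505
grip_force: 0.5
```

Call:
move_arm --commands '[[[-0.003,0.02,0],0,0],[[0,0,0],0,0]]'

```text
t: 18.52
eef_pos: [608.2, 22.0, 198.1]
tcp_rot: [3.141, 0.001, 1.688]
ft_force: [-0.7, -5.5, -0.0]
opening: 0.499
grip_force: 2.8
```

Call:
move_arm --commands '[[[-0.003,0.02,0],0,0],[[0,0,0],0,0]]'

```text
t: 18.68
eef_pos: [608.1, 22.1, 198.1]
tcp_rot: [3.141, 0.001, 1.689]
ft_force: [-0.4, -9.8, -0.2]
opening: 0.501
grip_force: 4.9
```

Call:
move_arm --commands '[[[0.01,-0.1,0],0,0],[[0.04,-0.4,0],0,0],[[0.04,-0.4,0],0,0],[[0,0,0.6],0,0],[[0,0,0.9],0,0],[[0,0,0.9],0,0],[[0,0,0.9],0,0],[[0,0,0.9],0,0],[[0,0,0.9],0,0],[[-0.7,-0.7,0],0,0],[[-0.7,-0.7,0],0,0],[[-0.7,-0.7,0],0,0],[[-0.7,-0.7,0],0,0],[[-0.7,-0.7,0],0,0],[[-0.7,-0.7,0],0,0],[[-0.4,-0.9,0],0,0],[[-0.4,-0.9,0],0,0],[[-0.3,-0.9,0],0,0],[[0,-0.9,0],0,0],[[0,0,0],0,0]]'

```text
t: 20.35
eef_pos: [451.1, -242.3, 351.3]
tcp_rot: [3.14, 0.002, 1.685]
ft_force: [0.1, 0.0, -0.6]
opening: 0.497
grip_force: 0.0
```

```bash
sed -i "s/r\[0\]\[0\]>470/r[0][0]>400/" look.py; python3 look.py 8
python3 - <<'E'
import cv2
from h import *
a=cv2.imread('pics/top8.png')[130:210,185:325]
cv2.imwrite('pics/top8c.png',cv2.resize(a,None,fx=5.5,fy=5.5,interpolation=2))
p=read_camera('top')
for n,h in dict(cutter=30,beaker=120,spatula=3,fence=20,stop=24).items():
    for o in cut_out(n,p)[:1]: print(n,np.round(o['at']),rect(p,o['region'],h))
E
```

```text
t 20.35 tcp u,v [ 419.8 -293.3]
top 0.88 [598.5 124.7] [112.8 181.2] 6.81 [[532.0, 208.0], [553.0, 28.0], [665.0, 41.0], [644.0, 221.0]] u,v [609.  54.]
scene 0.81 [602.8 114.7] [113.4 195.1] 6.37 [[536.0, 205.0], [557.0, 11.0], [670.0, 24.0], [648.0, 218.0]] u,v [612.1  43.6]
beaker [433. 204.] (array([ 497.8, -422.3]), array([91.5, 90.8]), 44.53, [[433.0, -422.0], [497.0, -487.0], [562.0, -423.0], [499.0, -358.0]])
spatula [148. 184.] (array([576.2, 414.5]), array([62.9, 84.1]), 89.57, [[534.0, 383.0], [618.0, 383.0], [618.0, 446.0], [534.0, 446.0]])
fence [280. 146.] (array([683.9,  17.6]), array([ 42.9, 497.5]), 6.63, [[634.0, 262.0], [691.0, -232.0], [734.0, -227.0], [676.0, 267.0]])
stop [208. 179.] (array([585.2, 229.2]), array([95.1, 33.6]), 0.65, [[537.0, 246.0], [538.0, 212.0], [633.0, 213.0], [632.0, 247.0]])
```

View pics/top8c.png

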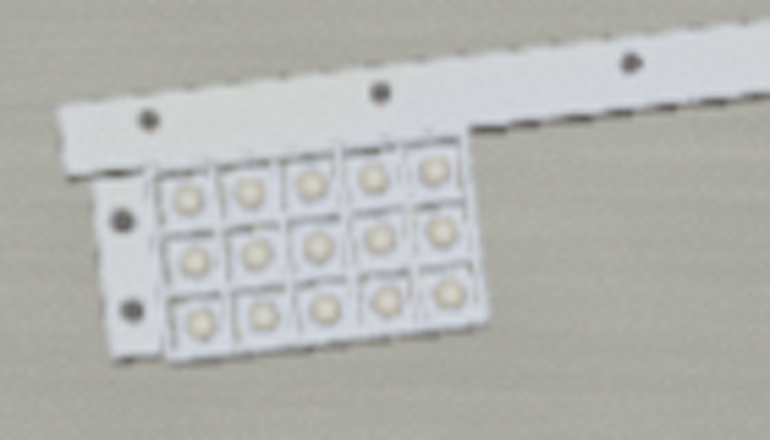

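The crop shows the mould in the corner: its far side is flush on the fence (crop 155–470, 165–130) and its end is against the stop (crop x≈160). The arm is clear, so I'm handing in.

```bash
python3 -c "
from cell import env
print(env.job_done())"
```

```text
the job is handed in; nothing more can be done
None
```

I pushed the mould flat into the jig corner, flush to the fence and up against the stop block in the last picture. The arm was well clear when I handed the job in at about 20 s, and no verdict came back.

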